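Find the rattling parts tin and hold it out over the tray

TASK

One of the three identical metal parts tins has a part rolling loose inside. Lift and shake the tins one at a time, with quick strokes of about 10 cm along their length, until you find the one that rattles; stand each quiet one flat on the table again, outside the tray. Finish while holding the rattling tin level and still about 15 cm above the middle of the grey hand-over tray, without setting it down or letting go, and leave the other things on the table alone.

Things in the scene. Friction and masses are not known exactly. Their poses are not given: they have to be found in the camera images.
- tin_1: One of three alike closed metal tins, 116 (x) x 54 (y, grip here) x 44 mm high. Origin: centre of underside, z up. Starts flat, x within 46 degrees of ahead. Mass 0.2 to 0.75 kg tells nothing. In any one of them a 0.17 kg ball rolls freely 70 mm along x: tipped along x, or shaken with quick strokes of about 10 cm (shorter may not reach), it knocks at the ends; end to end it shifts the moment about y 0.12 N m.
- tin_2: One of three alike closed metal tins, 116 (x) x 54 (y, grip here) x 44 mm high. Origin: centre of underside, z up. Starts flat, x within 46 degrees of ahead. Mass 0.2 to 0.75 kg tells nothing. In any one of them a 0.17 kg ball rolls freely 70 mm along x: tipped along x, or shaken with quick strokes of about 10 cm (shorter may not reach), it knocks at the ends; end to end it shifts the moment about y 0.12 N m.
- tin_3: One of three alike closed metal tins, 116 (x) x 54 (y, grip here) x 44 mm high. Origin: centre of underside, z up. Starts flat, x within 46 degrees of ahead. Mass 0.2 to 0.75 kg tells nothing. In any one of them a 0.17 kg ball rolls freely 70 mm along x: tipped along x, or shaken with quick strokes of about 10 cm (shorter may not reach), it knocks at the ends; end to end it shifts the moment about y 0.12 N m.
- tray: Low open grey plastic hand-over tray fixed to the table, 110 mm (x) by 160 mm (y), 22 mm high, floor 3 mm thick. Origin: centre of its underside, on the table top.
- hex_key: Black hex key, 79 mm long, 8 mm thick, lying loose on the table; leave alone. Origin: centre of its underside.
- pen: White pen with black cap, 135 mm long, 16 mm thick, lying loose; leave alone. Origin: centre of its underside.
- link_part: Plated linkage part, 28 x 71 x 15 mm, lying loose; leave alone. Origin: centre of its underside.
- screwdriver: Red-handled screwdriver, 161 mm long, 24 mm thick, lying loose; leave alone. Origin: centre of its underside.
There are look-alikes about, which are no part of the job. Leave any yellow look-alike of the tin_2 alone.

How it is judged (in metres and radians):
On the way, in this order (a step that is already met when the one before it is completed fails the run):
1. the rattling tin has been lifted off the table and swung (((distance between loose_ball and tin_1 below 0.09 m and height (world z) of tin_1 above 0.03 m and (linear speed of tin_1 above 0.12 m/s or angular speed of tin_1 above 0.6 rad/s)) or (distance between loose_ball and tin_2 below 0.09 m and height (world z) of tin_2 above 0.03 m and (linear speed of tin_2 above 0.12 m/s or angular speed of tin_2 above 0.6 rad/s)) or (distance between loose_ball and tin_3 below 0.09 m and height (world z) of tin_3 above 0.03 m and (linear speed of tin_3 above 0.12 m/s or angular speed of tin_3 above 0.6 rad/s)))), for 0.03 s.
2. it has come to a stop or turned back, still in the air (((distance between loose_ball and tin_1 below 0.09 m and height (world z) of tin_1 above 0.03 m and linear speed of tin_1 below 0.08 m/s and angular speed of tin_1 below 0.4 rad/s) or (distance between loose_ball and tin_2 below 0.09 m and height (world z) of tin_2 above 0.03 m and linear speed of tin_2 below 0.08 m/s and angular speed of tin_2 below 0.4 rad/s) or (distance between loose_ball and tin_3 below 0.09 m and height (world z) of tin_3 above 0.03 m and linear speed of tin_3 below 0.08 m/s and angular speed of tin_3 below 0.4 rad/s))), for 0.01 s.
3. it has been swung again, still in the air (((distance between loose_ball and tin_1 below 0.09 m and height (world z) of tin_1 above 0.03 m and (linear speed of tin_1 above 0.12 m/s or angular speed of tin_1 above 0.6 rad/s)) or (distance between loose_ball and tin_2 below 0.09 m and height (world z) of tin_2 above 0.03 m and (linear speed of tin_2 above 0.12 m/s or angular speed of tin_2 above 0.6 rad/s)) or (distance between loose_ball and tin_3 below 0.09 m and height (world z) of tin_3 above 0.03 m and (linear speed of tin_3 above 0.12 m/s or angular speed of tin_3 above 0.6 rad/s)))), for 0.03 s.
At the end, for the whole second after the job is handed in: The rattling tin is held in the fingers, its middle within 3.5 cm of the tray's middle seen from above, its underside 9 to 22 cm above the table, level within 0.2 rad and still; both quiet tins stand flat and released on the table, at least 8 cm from the tray's middle (((distance between loose_ball and tin_1 below 0.09 m and horizontal distance between tin_1 and tray below 0.035 m and height (world z) of tin_1 between 0.09 and 0.22 m and angle between tin_1's own z axis and vertical below 0.2 rad and linear speed of tin_1 below 0.03 m/s and angular speed of tin_1 below 0.2 rad/s and contact force between the fingers and tin_1 above 2 N and contact force between tin_1 and tray below 0.1 N and (height (world z) of tin_2 between -0.01 and 0.012 m and angle between tin_2's own z axis and vertical below 0.1 rad and horizontal distance between tin_2 and tray above 0.08 m and contact force between the fingers and tin_2 below 0.3 N and linear speed of tin_2 below 0.03 m/s) and (height (world z) of tin_3 between -0.01 and 0.012 m and angle between tin_3's own z axis and vertical below 0.1 rad and horizontal distance between tin_3 and tray above 0.08 m and contact force between the fingers and tin_3 below 0.3 N and linear speed of tin_3 below 0.03 m/s)) or (distance between loose_ball and tin_2 below 0.09 m and horizontal distance between tin_2 and tray below 0.035 m and height (world z) of tin_2 between 0.09 and 0.22 m and angle between tin_2's own z axis and vertical below 0.2 rad and linear speed of tin_2 below 0.03 m/s and angular speed of tin_2 below 0.2 rad/s and contact force between the fingers and tin_2 above 2 N and contact force between tin_2 and tray below 0.1 N and (height (world z) of tin_1 between -0.01 and 0.012 m and angle between tin_1's own z axis and vertical below 0.1 rad and horizontal distance between tin_1 and tray above 0.08 m and contact force between the fingers and tin_1 below 0.3 N and linear speed of tin_1 below 0.03 m/s) and (height (world z) of tin_3 between -0.01 and 0.012 m and angle between tin_3's own z axis and vertical below 0.1 rad and horizontal distance between tin_3 and tray above 0.08 m and contact force between the fingers and tin_3 below 0.3 N and linear speed of tin_3 below 0.03 m/s)) or (distance between loose_ball and tin_3 below 0.09 m and horizontal distance between tin_3 and tray below 0.035 m and height (world z) of tin_3 between 0.09 and 0.22 m and angle between tin_3's own z axis and vertical below 0.2 rad and linear speed of tin_3 below 0.03 m/s and angular speed of tin_3 below 0.2 rad/s and contact force between the fingers and tin_3 above 2 N and contact force between tin_3 and tray below 0.1 N and (height (world z) of tin_1 between -0.01 and 0.012 m and angle between tin_1's own z axis and vertical below 0.1 rad and horizontal distance between tin_1 and tray above 0.08 m and contact force between the fingers and tin_1 below 0.3 N and linear speed of tin_1 below 0.03 m/s) and (height (world z) of tin_2 between -0.01 and 0.012 m and angle between tin_2's own z axis and vertical below 0.1 rad and horizontal distance between tin_2 and tray above 0.08 m and contact force between the fingers and tin_2 below 0.3 N and linear speed of tin_2 below 0.03 m/s)))); the arm keeps its last pose, push and grip.
It fails at once if another thing lying on the table is shifted by more than 3 cm (distance of any of hex_key, pen, link_part, screwdriver from where it was at the start of the episode above 0.03 m).
It also fails if it takes over 72 s, if anything falls off the work surface, if the arm or the gripper's body presses on something with over 40 N, if the wrist force passes 120 N, or if a joint passes its speed limit or range.

ROBOT

A 7-joint arm with a two-finger parallel gripper is mounted at the origin on a cart in front of the work surface, level with it; the furniture and walls round the work are solid. World frame = base frame: x ahead of the robot, y to its left, z up, the work surface at z = 0. Lengths are in mm, angles in degrees, forces in N, time in s.
With the tool pointing down it reaches from about 400 to 750 mm from the base axis. Payload 19.5 kg.
Tool frame: the origin (TCP) lies at the very end of the fingers, on their centre line; the grasp point (between the pads) lies behind it (r.pinch_z is the z of the grasp point in the tool frame, in mm); z points along the fingers, y is the line along which they close (so a half turn about z gives the same grasp; the last joint's range is limited). The gripper opens to 85 mm and grips with 20 to 120 N. Pads are 22 mm wide; open, the fingers measure 114 mm over their backs; the gripper's body (76 mm by 85 mm) begins 54 mm behind the grasp point. The pads swing forward as they close: fully open they stand 13 mm farther back than shut.
Start: joints at [-76.587, 40.479, -1.581, 85.061, 1.261, 54.483, -4.326], TCP at [156.57, 553.246, 231.268] pointing down, gripper open.
Joint ranges: [-155.06, 155.06], [-18.47, 123.98], [-90, 86.84], [0, 140.48], [-83.41, 263.41], [0, 116], [-161.91, 161.91]. Speed limits (degrees/s): [108.29, 108.29, 147.25, 147.25, 172.46, 172.46, 172.46].

INTERFACE

Orientations are given as [roll, pitch, yaw] about the fixed x, y, z axes, in that order (R = Rz(yaw) Ry(pitch) Rx(roll)).
In Python, from cell import r gives the robot as it stands. The module is installed in compiled form; this text tells all that it offers.
- The arm moves only by the tool arm_command, never from a script. Its argument "motion" is a list of rows, each a list of 4 numbers: the shift along the tool's x, y, z in mm, then the turn about the tool's z in degrees. A call has 1 to 12 rows; each row shifts and turns the commanded pose from where the row before left it, along the tool's axes as they then stand; what a row does not reach is not made up. A row lasts 1/12 s, in which the tool goes at most 41.7 mm and 7.16 degrees, less where a joint would pass 70% of its speed; a pose out of reach is approached as far as the arm can. A call is refused whole if a number of a shift passes 41.7 or a number of a turn 7.16, either way. A call with a gripper value outside its range is refused whole. "grip" is the closure, from 0 (fully open) to 1 (shut), set as the call begins (left out, the last holds). The fingers move at their own pace and stop on an object; "grip_force" is the grip in N (left out, the last holds). Time passes only in rows, so rows that do not move let the fingers close. It gives the time, the measured TCP pose, the force, the opening and the grip force at its end, in the units of the state.
- r.state(): the state, without advancing time (a new reading comes with each control period).
- r.snapshot(name): name is "scene" or "side" or "wrist"; returns the picture (400x640x3 uint8, red, green, blue); there is no depth.
- r.get_calibration(name): a dict with "fx", "fy", "cx", "cy" (pixels), "T" (4x4, takes a point from camera to world coordinates). Camera axes: x right, y up, looking along -z (the intrinsics and any distortion apply to the point x, -y, -z); pixel columns grow to the right and rows downward; lengths in mm; the calibration is good to about 2 mm. A picture is of the moment at which its call begins: read the wrist's pose just before it. get_calibration takes no time and is no camera call; for the wrist camera it gives the pose at the moment of the call.
- r.close_job(): hands the job in; it is judged then, once.
Trained networks look in the newest picture that a camera, given by its name, has taken for a name from the list of things; names that differ only in an ending like _2 or _b are one class to them, and where a whole thing is asked for, a point or a joint stands for the part that bears it (a point fixed in the world has none). Each returns a list of dicts, best first, with "p" (0 to 1); they miss things now and then, are a little off and sometimes report something else, mostly with a low value. They report only what shows in the picture. A call takes as long as a camera call. They do not tell look-alikes from the thing itself.
- r.search_frame(camera, name): "extent" ([centre column, centre row, width, height] in pixels, round what is visible of it).
- r.mark_of(camera, name): "position" ([row, column] in pixels: a listed point, or the origin of a listed thing).
The state is a dict: "clock": time; "qpos": joint angles; "dq": joint speeds; "tau": joint torques, N m; "ee_pos": TCP position; "tcp_rot": TCP orientation; "contact_force": force on the tool from outside, world axes, zero at the start; "ft_torque": the same for the moment, N m; "gripper_width": finger opening in mm; "gripper_force": force on a finger pad.
Only numpy, scipy, OpenCV 4.12 (cv2) and the standard library are available. Lean on these libraries where they do the work, as an engineer would, in place of code of your own. Each camera call takes 0.05 s, during which the arm holds its last target. There are 200 camera calls.

## Working session

There is one attempt and no reset: what is moved stays moved. The work goes in short steps, Python scripts to look and compute and a tool call to move; the robot and the scene stay as the last step left them, time stands still between calls to the robot, and variables do not carry over. Pictures are saved under pics/ and viewed, at most 10 in all, crops included, and the job is handed in when it is done.

Besides the shell and the picture viewer there is one more tool, called after "Call:" as name(argument=value, ...), one argument or row to a line, values as JSON. arm_command: Moves the arm, as the interface text tells. Its arguments: {"type":"object","properties":{"motion":{"type":"array"},"grip":{"type":"number"},"grip_force":{"type":"number"}},"required":["motion"]}

```bash
mkdir -p pics; cat > h.py <<'E'
import numpy as np, cv2
from cell import r
def ground(cal,u,v,z):
    T=np.array(cal["T"]); d=np.array([(u-cal["cx"])/cal["fx"],-(v-cal["cy"])/cal["fy"],-1.0])
    D=T[:3,:3]@d; o=T[:3,3]; return o+D*(z-o[2])/D[2]
def proj(cal,p):
    T=np.array(cal["T"]); q=T[:3,:3].T@(np.array(p)-T[:3,3]); return cal["cx"]-cal["fx"]*q[0]/q[2], cal["cy"]+cal["fy"]*q[1]/q[2]
E
python3 - <<'E'
from h import *
s=r.state(); print({k:np.round(v,2) for k,v in s.items()}, r.pinch_z)
for c in ["scene","side"]:
    im=r.snapshot(c); cv2.imwrite(f"pics/{c}0.png",im[:,:,::-1]); cal=r.get_calibration(c)
    print(c,{k:np.round(v,2).tolist() for k,v in cal.items()})
    for n in ["tin_1","tray","hex_key","pen","link_part","screwdriver"]:
        for d in r.mark_of(c,n)[:6]:
            v,u=d["position"]; print(n,round(d["p"],2),round(u),round(v),np.round(ground(cal,u,v,0))[:2])
E
```

```text
{'clock': np.float64(0.0), 'qpos': array([-76.59,  40.51,  -1.58,  85.08,   1.26,  54.48,  -4.33]), 'dq': array([ 0.08, -0.02, -0.06, -0.02,  0.  ,  0.01, -0.06]), 'tau': array([ 0.000e+00, -8.832e+01,  1.230e+00, -2.362e+01,  2.000e-02,
        1.000e-02,  0.000e+00]), 'ee_pos': array([156.53, 553.02, 230.86]), 'tcp_rot': array([-179.94,    0.  ,  164.2 ]), 'contact_force': array([-0.11,  0.38, -0.43]), 'ft_torque': array([-0.02, -0.03, -0.07]), 'gripper_force': np.float64(0.0), 'gripper_width': np.float64(85.46)} -18.700000000000003
scene {'fx': 413.05, 'fy': 413.05, 'cx': 318.75, 'cy': 205.01, 'T': [[-0.72, 0.28, -0.63, -158.42], [-0.69, -0.26, 0.67, 552.82], [0.02, 0.92, 0.39, 491.6], [0.0, 0.0, 0.0, 1.0]]}
tin_1 0.78 385 222 [ 431. -352.]
tin_1 0.76 289 258 [468. -19.]
tin_1 0.74 433 199 [ 426. -616.]
tin_1 0.39 163 254 [689. 180.]
tray 0.92 317 211 [ 618. -269.]
hex_key 0.4 396 208 [ 463. -459.]
hex_key 0.22 372 202 [ 543. -445.]
pen 0.55 163 253 [694. 177.]
link_part 0.47 190 251 [660. 127.]
screwdriver 0.42 376 202 [ 539. -460.]
side {'fx': 380.43, 'fy': 380.43, 'cx': 308.57, 'cy': 203.79, 'T': [[0.98, 0.11, -0.15, 396.47], [-0.19, 0.54, -0.82, -1107.18], [-0.01, 0.84, 0.55, 648.75], [0.0, 0.0, 0.0, 1.0]]}
tin_1 0.92 267 253 [ 424. -343.]
tin_1 0.72 262 166 [454. 148.]
tin_1 0.71 267 218 [ 440. -183.]
tin_1 0.58 269 184 [466.  11.]
tin_1 0.58 289 338 [ 442. -613.]
tray 0.95 332 228 [ 614. -272.]
hex_key 0.43 290 284 [ 466. -464.]
pen 0.59 331 159 [713. 153.]
link_part 0.62 323 163 [675. 124.]
screwdriver 0.52 326 283 [ 550. -477.]
```

View pics/scene0.png

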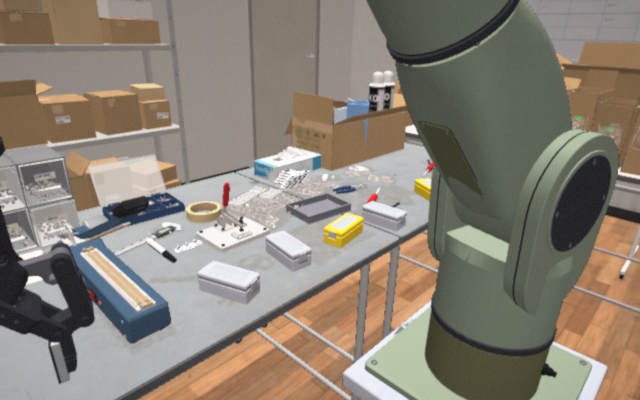

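View pics/side0.png

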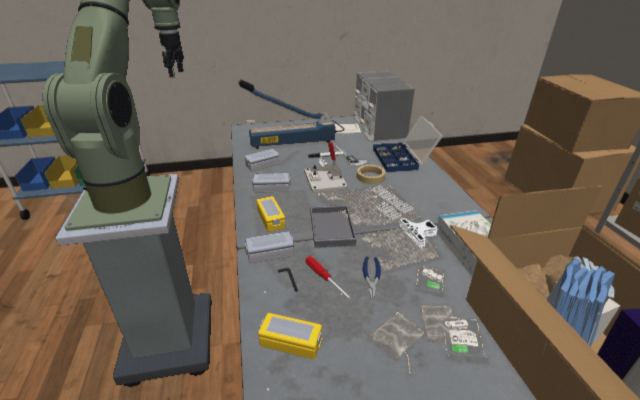

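The three grey tins are at side (262,158), (270,180), (270,245). In the scene picture they are at (229,280), (289,248), (385,215). The yellow boxes at side (271,213) and (290,335) are look-alikes and stay put. The tray is at side (332,228). Next I fit the three grey tins with masks and check them in one enlarged crop.

```bash
cat >> h.py <<'E'
from scipy.optimize import minimize
def corners(x,y,a):
    a=np.radians(a); c,s=np.cos(a),np.sin(a)
    return [(x+c*i*58-s*j*27,y+s*i*58+c*j*27,z) for z in(0,44) for i,j in((-1,-1),(-1,1),(1,1),(1,-1))]
def poly(cal,x,y,a):
    return cv2.convexHull(np.array([proj(cal,p) for p in corners(x,y,a)],np.float32))
def gc(im,cal,p0,pad=14):
    pl=poly(cal,*p0); m=np.full(im.shape[:2],cv2.GC_BGD,np.uint8)
    x,y,w,h=cv2.boundingRect(pl); m[y-pad//2:y+h+pad//2,x-pad//2:x+w+pad//2]=cv2.GC_PR_BGD
    cv2.fillPoly(m,[np.int32(pl)],cv2.GC_PR_FGD)
    R=(slice(max(y-pad-8,0),y+h+pad+8),slice(max(x-pad-8,0),x+w+pad+8)); mm=m[R].copy()
    cv2.grabCut(np.ascontiguousarray(im[R]),mm,None,np.zeros((1,65)),np.zeros((1,65)),6,cv2.GC_INIT_WITH_MASK)
    o=np.zeros(im.shape[:2],np.uint8); o[R]=((mm==1)|(mm==3)); return o
def loss(p,obs):
    L=0
    for cal,m in obs:
        S=4; q=np.zeros((m.shape[0],m.shape[1]),np.uint8)
        pl=np.int32(poly(cal,*p)*256); cv2.fillPoly(q,[pl],255,cv2.LINE_AA,8); q=q/255.
        L+=1-np.minimum(q,m).sum()/np.maximum(q,m).sum()
    return L
def fit(obs,p0):
    best=None
    for a in np.arange(-45,46,15):
        o=minimize(loss,[p0[0],p0[1],a],args=(obs,),method="Nelder-Mead",options=dict(initial_simplex=[[p0[0],p0[1],a],[p0[0]+12,p0[1],a],[p0[0],p0[1]+12,a],[p0[0],p0[1],a+10]],maxiter=120))
        if best is None or o.fun<best.fun: best=o
    return best
E
cat > f.py <<'E'
from h import *
tiles=[]
cams={c:(cv2.imread(f"pics/{c}0.png"),r.get_calibration(c)) for c in("scene","side")}
for n,pts in enumerate([((229,281),(262,158)),((289,248),(270,180)),((384,215),(270,246))]):
    g=[ground(cams[c][1],*uv,22)[:2] for c,uv in zip(cams,pts)]
    p=[*np.mean(g,0),0.]; print(np.round(g))
    for it in range(2):
        obs=[(cal,gc(im,cal,p)) for im,cal in cams.values()]; o=fit(obs,p[:2]); p=list(o.x)
    print("tin",n,np.round(p,1),round(o.fun,3),[round(fit([k],p[:2]).fun,3) for k in obs])
    for (c,(im,cal)),(u,v),(cc,m) in zip(cams.items(),pts,obs):
        b=cv2.resize(im[v-33:v+33,u-44:u+44],None,fx=3,fy=3,interpolation=cv2.INTER_CUBIC)
        cv2.polylines(b,[np.int32((poly(cal,*p)-[u-44,v-33]+.5)*3)],True,(0,0,255),1)
        tiles.append(b)
cv2.imwrite("pics/fit.png",np.vstack([np.hstack(tiles[0::2]),np.hstack(tiles[1::2])]))
E
python3 f.py
```

```text
[[458. 155.]
 [456. 170.]]
tin 0 [458.2 155.8  16.9] 0.726 [np.float64(0.087), np.float64(0.601)]
[[476. -26.]
 [468.   0.]]
tin 1 [470.6 -16.4 -12.1] 1.149 [np.float64(0.509), np.float64(0.554)]
[[ 433. -348.]
 [ 433. -342.]]
tin 2 [ 432.3 -343.3   -1.5] 1.102 [np.float64(0.54), np.float64(0.396)]
```

View pics/fit.png

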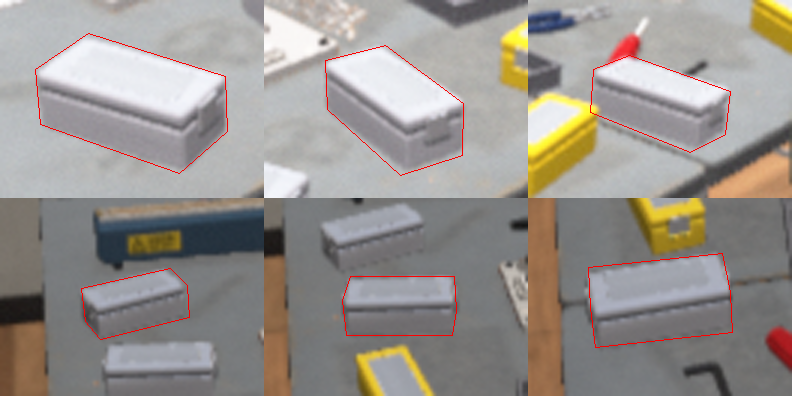

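```bash
python3 - <<'E'
from h import *
c=r.get_calibration("side")
for n,uv in dict(tip=(242,84),hbase=(330,118),mach_nl=(250,146),mach_nr=(335,141),mach_tl=(250,128),yel=(271,213)).items():
    print(n,[np.round(ground(c,*uv,z)[:2]).tolist() for z in(0,50,100,200,300)])
b=r.snapshot("wrist"); cv2.imwrite("pics/w0.png",b[:,:,::-1])
E
```

```text
tip [[425.0, 1238.0], [423.0, 1057.0], [420.0, 876.0], [416.0, 515.0], [412.0, 153.0]]
hbase [[810.0, 572.0], [778.0, 443.0], [746.0, 313.0], [682.0, 55.0], [619.0, -204.0]]
mach_nl [[420.0, 334.0], [418.0, 223.0], [416.0, 112.0], [413.0, -110.0], [409.0, -332.0]]
mach_nr [[769.0, 310.0], [740.0, 201.0], [711.0, 92.0], [654.0, -127.0], [597.0, -345.0]]
mach_tl [[431.0, 527.0], [428.0, 401.0], [426.0, 275.0], [420.0, 24.0], [415.0, -228.0]]
yel [[453.0, -161.0], [449.0, -234.0], [445.0, -307.0], [436.0, -453.0], [427.0, -599.0]]
```

View pics/w0.png

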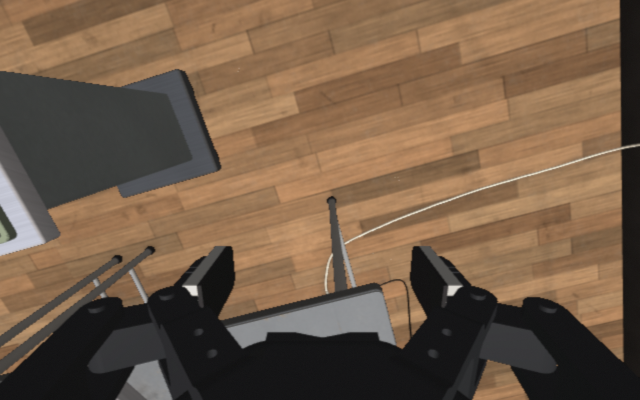

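The wrist view shows only floor and the table edge. The cutter's raised handle could lie near x≈420, y≈500, so I route around it at low x.

Call:
arm_command(
  motion=[
    [0,0,0,-6.6],
    [0,0,0,-6.6],
    [0,0,0,-6.6],
    [0,0,0,-6.6],
    [0,0,0,-6.6],
    [8,-33,0,0],
    [7,-33,0,0],
    [6,-33,0,0],
    [5,-33,0,0],
    [0,0,0,0],
  ],
  grip=0,
  grip_force=60,
)

```text
clock: 1.58
ee_pos: [171.9, 414.2, 231.6]
tcp_rot: [-179.8, -0.0, -163.0]
contact_force: [-0.3, -0.8, -1.0]
gripper_width: 85.8
gripper_force: 0.0
```

Call:
arm_command(
  motion=[
    [-25,-27,0,0],
    [-25,-27,0,0],
    [-25,-27,0,0],
    [-25,-27,0,0],
    [-25,-26,0,0],
    [0,0,0,0],
    [0,0,0,0],
  ],
)

```text
clock: 2.17
ee_pos: [331.2, 327.4, 231.2]
tcp_rot: [-180.0, 0.0, -163.0]
contact_force: [-0.7, 1.3, 0.4]
gripper_width: 85.6
gripper_force: 0.0
```

Call:
arm_command(
  motion=[
    [-12,-33,5,0],
    [-12,-34,5,0],
    [-12,-33,5,0],
    [-12,-34,5,0],
    [-12,-33,5,0],
    [-11,-34,5,0],
    [0,0,0,0],
    [0,0,0,0],
  ],
)

```text
clock: 2.83
ee_pos: [457.2, 156.9, 201.0]
tcp_rot: [180.0, -0.0, -162.9]
contact_force: [-1.2, 0.4, 0.0]
gripper_width: 85.5
gripper_force: 0.0
```

```bash
cat > w.py <<'E'
import sys
from h import *
s=r.state(); cal=r.get_calibration("wrist"); im=r.snapshot("wrist")[:,:,::-1].copy(); cv2.imwrite(f"pics/{sys.argv[1]}raw.png",im)
p=[float(a) for a in sys.argv[2:5]]
print(np.round(s["ee_pos"],1),np.round(s["tcp_rot"],1))
for d in r.mark_of("wrist","tin_1")[:3]: v,u=d["position"]; print(round(d["p"],2),round(u),round(v),np.round(ground(cal,u,v,0),1))
for d in r.search_frame("wrist","tin_1")[:3]: print(round(d["p"],2),np.round(d["extent"]))
a=im.copy()
for i,j in[(0,1),(1,2),(2,3),(3,0),(4,5),(5,6),(6,7),(7,4)]:
    q=corners(*p); cv2.line(a,*[tuple(int(round(t)) for t in proj(cal,q[k])) for k in(i,j)],(0,0,255),1)
cv2.imwrite(f"pics/{sys.argv[1]}.png",a)
E
python3 w.py w1 458 156 17
```

```text
[457.2 156.9 201. ] [ 180.    -0.  -162.9]
0.88 323 172 [451.6 156.1   0. ]
0.88 175 142 [469.3 -16.4   0. ]
0.66 17 73 [ 446.4 -191.4    0. ]
0.96 [323. 177.  56. 117.]
0.87 [165. 145.  95. 124.]
0.76 [36. 73. 71. 62.]
```

View pics/w1.png

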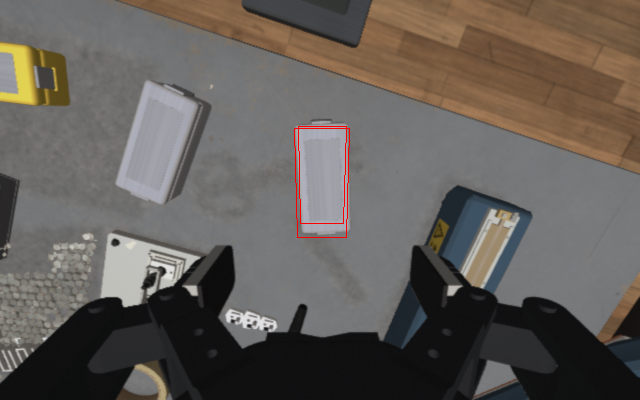

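The wireframe sits on the grey tin, centre (323,177) in the wrist view, so the position is confirmed. I descend and grip.

Call:
arm_command(
  motion=[
    [0,0,38,0],
    [0,0,38,0],
    [0,0,38,0],
    [0,0,38,0],
    [0,0,25,0],
    [0,0,14,0],
    [0,0,0,0],
    [0,0,0,0],
  ],
)

```text
clock: 3.65
ee_pos: [456.5, 158.4, 10.5]
tcp_rot: [180.0, -0.0, -162.7]
contact_force: [-0.6, 0.4, -0.2]
gripper_width: 85.3
gripper_force: 0.0
```

Call:
arm_command(
  motion=[
    [0,0,0,0],
    [0,0,0,0],
    [0,0,0,0],
    [0,0,0,0],
    [0,0,0,0],
    [0,0,0,0],
    [0,0,0,0],
    [0,0,0,0],
  ],
  grip=1,
  grip_force=80,
)

```text
clock: 4.32
ee_pos: [457.6, 157.8, 11.8]
tcp_rot: [180.0, 0.1, -162.8]
contact_force: [-4.1, -0.6, 20.3]
gripper_width: 53.1
gripper_force: 80.1
```

Call:
arm_command(
  motion=[
    [0,0,-15,0],
    [0,0,-35,0],
    [0,0,-35,0],
    [0,0,-35,0],
    [0,0,-10,0],
    [0,0,0,0],
    [0,0,0,0],
    [0,0,0,0],
    [0,0,0,0],
  ],
)

```text
clock: 5.07
ee_pos: [456.6, 157.2, 139.2]
tcp_rot: [-180.0, -0.1, -162.8]
contact_force: [0.2, -0.2, -4.7]
gripper_width: 53.0
gripper_force: 87.0
```

```bash
cat > m.py <<'E'
from h import *
F=[];M=[]
for i in range(8):
    s=r.state(); F.append(s["contact_force"]);M.append(s["ft_torque"]); r.snapshot("wrist")
a=np.radians(s["tcp_rot"][2]); R=np.array([[np.cos(a),np.sin(a)],[-np.sin(a),np.cos(a)]])
F=np.array(F);M=np.array(M); m=M.mean(0)
print(s["clock"],"F",F.mean(0).round(2),"M tool xy",(R@m[:2]).round(3),"perx",((R@M[:,:2].T)[1]).round(3),np.round(s["ee_pos"],1))
E
python3 m.py
```

```text
5.4167 F [ 0.15  0.03 -5.01] M tool xy [-0.     0.019] perx [ 0.013  0.031  0.026 -0.015  0.053  0.02  -0.014  0.037] [457.  157.4 140.1]
```

Call:
arm_command(
  motion=[
    [-35,0,0,0],
    [-35,0,0,0],
    [-35,0,0,0],
    [0,0,0,0],
    [0,0,0,0],
    [0,0,0,0],
  ],
)

```text
clock: 5.97
ee_pos: [556.6, 188.2, 139.9]
tcp_rot: [-180.0, -0.1, -162.8]
contact_force: [-0.3, -0.3, -5.1]
gripper_width: 52.7
gripper_force: 86.8
```

```bash
python3 m.py
```

```text
6.3167 F [ 0.24 -0.11 -4.94] M tool xy [0.014 0.003] perx [-0.035 -0.054 -0.019  0.012  0.008  0.042  0.002  0.07 ] [557.2 188.4 140.4]
```

Call:
arm_command(
  motion=[
    [35,0,0,0],
    [35,0,0,0],
    [35,0,0,0],
    [0,0,0,0],
    [0,0,0,0],
    [0,0,0,0],
  ],
)

```text
clock: 6.87
ee_pos: [457.7, 157.7, 140.6]
tcp_rot: [180.0, 0.1, -162.8]
contact_force: [0.3, -0.5, -5.1]
gripper_width: 52.8
gripper_force: 86.7
```

```bash
python3 m.py
```

```text
7.2167 F [-0.06  0.02 -4.82] M tool xy [0.01  0.037] perx [0.041 0.043 0.019 0.    0.058 0.048 0.    0.083] [457.2 157.4 140.2]
```

Call:
arm_command(
  motion=[
    [-40,0,0,0],
    [-40,0,0,0],
    [-30,0,0,0],
    [40,0,0,0],
    [40,0,0,0],
    [30,0,0,0],
    [-40,0,0,0],
    [-40,0,0,0],
    [-30,0,0,0],
    [0,0,0,0],
    [0,0,0,0],
    [0,0,0,0],
  ],
)

```text
clock: 8.27
ee_pos: [562.1, 189.9, 139.9]
tcp_rot: [-180.0, -0.1, -162.8]
contact_force: [-0.7, -0.1, -5.1]
gripper_width: 52.5
gripper_force: 86.8
```

```bash
python3 m.py
```

```text
8.6167 F [-0.08 -0.31 -4.74] M tool xy [-0.009 -0.001] perx [-0.008  0.005 -0.027  0.015  0.04  -0.013 -0.003 -0.014] [562.6 190.  140.4]
```

Moment changes of about 0.03 N m fall well short of the 0.12 a ball would give, so tin A looks quiet. I put it back where it was.

Call:
arm_command(
  motion=[
    [37,0,0,0],
    [37,0,0,0],
    [36,0,0,0],
    [0,0,35,0],
    [0,0,35,0],
    [0,0,35,0],
    [0,0,15,0],
    [0,0,9,0],
    [0,0,0,0],
    [0,0,0,0],
  ],
)

```text
clock: 9.5
ee_pos: [457.8, 157.8, 11.5]
tcp_rot: [-180.0, 0.0, -162.8]
contact_force: [-0.4, 0.7, -4.3]
gripper_width: 53.0
gripper_force: 90.6
```

Call:
arm_command(
  motion=[
    [0,0,0,0],
    [0,0,0,0],
    [0,0,0,0],
    [0,0,0,0],
    [0,0,0,0],
    [0,0,0,0],
  ],
  grip=0,
)

```text
clock: 10.0
ee_pos: [457.7, 157.6, 11.4]
tcp_rot: [-180.0, 0.0, -162.8]
contact_force: [1.1, -0.1, -0.1]
gripper_width: 85.5
gripper_force: 0.0
```

Call:
arm_command(
  motion=[
    [0,0,-20,0],
    [0,0,-38,0],
    [0,0,-38,0],
    [0,0,-38,0],
    [0,0,0,7],
    [0,0,0,7],
    [0,0,0,7],
    [0,0,0,7],
    [0,0,0,0.8],
    [0,0,0,0],
  ],
)

```text
clock: 10.83
ee_pos: [457.5, 157.7, 145.3]
tcp_rot: [-180.0, 0.0, 168.6]
contact_force: [-0.0, 0.5, 0.0]
gripper_width: 85.3
gripper_force: 0.0
```

Call:
arm_command(
  motion=[
    [-9,-34,0,0],
    [-9,-34,0,0],
    [-9,-34,-20,0],
    [-9,-33,-20,0],
    [-10,-33,0,0],
    [0,0,0,0],
    [0,0,0,0],
  ],
)

```text
clock: 11.42
ee_pos: [468.9, -18.0, 185.3]
tcp_rot: [-180.0, 0.0, 168.4]
contact_force: [0.1, 0.4, -0.2]
gripper_width: 85.3
gripper_force: 0.0
```

```bash
python3 w.py w2 469.5 -16.3 -12
```

```text
[468.9 -18.  185.3] [-180.     0.   168.4]
0.87 40 201 [ 429.5 -343.2    0. ]
0.86 168 192 [ 448.6 -194.6    0. ]
0.68 479 135 [455.3 157.4   0. ]
0.96 [156. 198. 139.  89.]
0.93 [ 39. 208.  77. 121.]
0.63 [324. 184.  59. 121.]
```

View pics/w2.png

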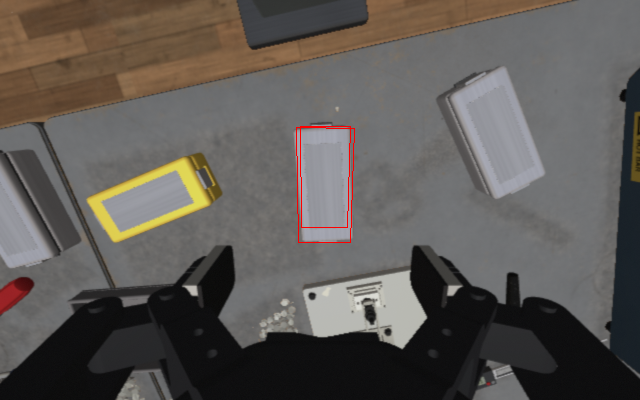

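The wireframe fits the second grey tin at (324,184), and tin A stands flat at (491,130). I grip this one.

Call:
arm_command(
  motion=[
    [0,0,38,0],
    [0,0,38,0],
    [0,0,38,0],
    [0,0,35,0],
    [0,0,15,0],
    [0,0,9,0],
    [0,0,0,0],
    [0,0,0,0],
  ],
)

```text
clock: 12.23
ee_pos: [469.0, -15.7, 12.8]
tcp_rot: [180.0, 0.0, 168.5]
contact_force: [-0.4, 0.2, 0.3]
gripper_width: 85.4
gripper_force: 0.0
```

Call:
arm_command(
  motion=[
    [0,0,0,0],
    [0,0,0,0],
    [0,0,0,0],
    [0,0,0,0],
    [0,0,0,0],
    [0,0,0,0],
    [0,0,0,0],
    [0,0,0,0],
  ],
  grip=1,
  grip_force=80,
)

```text
clock: 12.9
ee_pos: [469.5, -16.2, 13.7]
tcp_rot: [180.0, 0.1, 168.4]
contact_force: [-2.7, 0.1, 24.3]
gripper_width: 53.3
gripper_force: 79.3
```

Call:
arm_command(
  motion=[
    [0,0,-15,0],
    [0,0,-35,0],
    [0,0,-35,0],
    [0,0,-35,0],
    [0,0,-10,0],
    [0,0,0,0],
    [0,0,0,0],
    [0,0,0,0],
    [0,0,0,0],
  ],
)

```text
clock: 13.65
ee_pos: [468.4, -16.2, 141.2]
tcp_rot: [-180.0, -0.1, 168.4]
contact_force: [-0.7, -0.3, -3.6]
gripper_width: 53.4
gripper_force: 86.1
```

```bash
python3 m.py
```

```text
14.0 F [ 0.2   0.07 -3.95] M tool xy [0.015 0.003] perx [ 0.031  0.018  0.017  0.03   0.02  -0.064 -0.027 -0.   ] [468.8 -16.3 142.1]
```

Call:
arm_command(
  motion=[
    [-35,0,0,0],
    [-35,0,0,0],
    [-35,0,0,0],
    [0,0,0,0],
    [0,0,0,0],
    [0,0,0,0],
  ],
)

```text
clock: 14.55
ee_pos: [571.0, -37.3, 141.9]
tcp_rot: [-180.0, -0.1, 168.4]
contact_force: [-0.6, -0.2, -4.4]
gripper_width: 52.9
gripper_force: 86.0
```

```bash
python3 m.py
```

```text
14.9 F [ 0.01  0.24 -4.41] M tool xy [-0.011  0.004] perx [-0.041 -0.001  0.011  0.033 -0.002  0.006 -0.009  0.035] [571.6 -37.3 142.5]
```

Call:
arm_command(
  motion=[
    [35,0,0,0],
    [35,0,0,0],
    [35,0,0,0],
    [0,0,0,0],
    [0,0,0,0],
    [0,0,0,0],
  ],
)

```text
clock: 15.45
ee_pos: [469.6, -16.2, 142.6]
tcp_rot: [180.0, 0.1, 168.4]
contact_force: [-0.1, 0.4, -4.6]
gripper_width: 53.3
gripper_force: 85.9
```

```bash
python3 m.py
```

```text
15.8 F [-0.12  0.28 -3.88] M tool xy [-0.006  0.009] perx [ 0.05   0.009  0.049 -0.01  -0.031  0.001  0.013 -0.004] [469.1 -16.3 142.2]
```

Tin B is quiet as well, with no shift in moment. I put it back and go to the third.

Call:
arm_command(
  motion=[
    [0,0,35,0],
    [0,0,35,0],
    [0,0,35,0],
    [0,0,15,0],
    [0,0,9,0],
    [0,0,0,0],
    [0,0,0,0],
  ],
)

```text
clock: 16.43
ee_pos: [469.1, -16.2, 13.5]
tcp_rot: [-180.0, 0.0, 168.4]
contact_force: [-0.7, -0.7, -4.1]
gripper_width: 52.7
gripper_force: 84.7
```

Call:
arm_command(
  motion=[
    [0,0,0,0],
    [0,0,0,0],
    [0,0,0,0],
    [0,0,0,0],
    [0,0,0,0],
    [0,0,0,0],
  ],
  grip=0,
)

```text
clock: 16.93
ee_pos: [469.0, -16.3, 13.5]
tcp_rot: [-180.0, 0.0, 168.4]
contact_force: [0.5, 0.0, -0.4]
gripper_width: 85.5
gripper_force: 0.0
```

Call:
arm_command(
  motion=[
    [0,0,-20,0],
    [0,0,-38,0],
    [0,0,-38,0],
    [0,0,-38,0],
    [0,0,-38,0],
    [0,0,0,-5],
    [0,0,0,-5],
    [0,0,0,0],
  ],
)

```text
clock: 17.6
ee_pos: [469.0, -16.5, 185.8]
tcp_rot: [-180.0, 0.1, 178.6]
contact_force: [-0.9, -0.6, -1.8]
gripper_width: 85.5
gripper_force: 0.0
```

Call:
arm_command(
  motion=[
    [3,-36,0,0],
    [3,-36,0,0],
    [3,-36,0,0],
    [4,-37,0,0],
    [4,-37,0,0],
    [4,-37,0,0],
    [3,-37,0,0],
    [3,-36,0,0],
    [3,-36,0,0],
    [0,0,0,0],
    [0,0,0,0],
  ],
)

```text
clock: 18.52
ee_pos: [428.8, -344.6, 184.5]
tcp_rot: [180.0, -0.1, 178.1]
contact_force: [0.6, 1.3, -0.5]
gripper_width: 85.5
gripper_force: 0.0
```

```bash
python3 w.py w3 431 -343 -1.5
```

```text
[ 428.8 -344.6  184.5] [ 1.800e+02 -1.000e-01  1.781e+02]
0.87 457 187 [ 443.6 -192.2    0. ]
0.78 609 205 [471.  -14.4   0. ]
0.69 81 200 [ 443.7 -622.2    0. ]
0.92 [470. 198. 129.  74.]
0.77 [322. 185.  61. 128.]
0.77 [ 64. 207. 100. 116.]
```

View pics/w3.png

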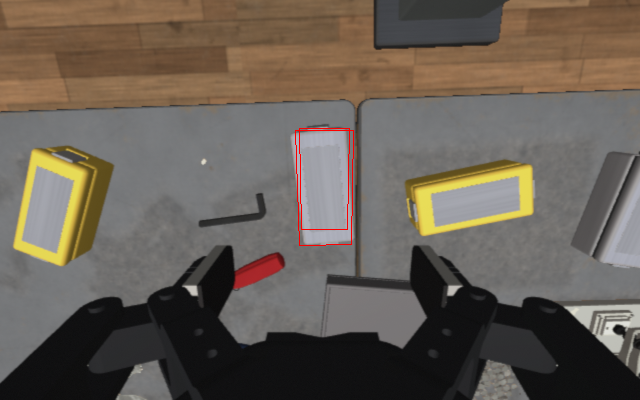

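```bash
python3 - <<'E'
from h import *
im=cv2.imread("pics/w3raw.png"); cal=r.get_calibration("wrist"); p=[431,-343,0]
for i in range(3):
    m=gc(im,cal,p,10); o=fit([(cal,m)],p[:2]); p=list(o.x); print(np.round(p,1),round(o.fun,3))
b=im.copy(); b[m>0,1]=255; cv2.polylines(b,[np.int32(poly(cal,*p)+.5)],True,(0,0,255),1)
cv2.imwrite("pics/c3.png",cv2.resize(np.hstack([im[100:270,200:400],b[100:270,200:400]]),None,fx=2,fy=2))
E
```

```text
[ 432.3 -341.7    4.5] 0.075
[ 432.3 -341.8    4.5] 0.074
[ 432.4 -342.     4.4] 0.075
```

View pics/c3.png

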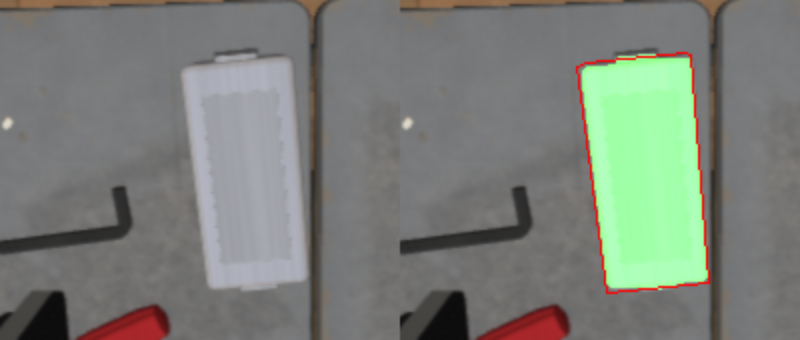

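The mask gives tin C at (432,-342) with yaw 4°. The hex key lies close by at (265,210) in the wrist picture, so I descend with a narrower opening.

Call:
arm_command(
  motion=[
    [-2,3,0,-6],
    [0,0,0,0],
    [0,0,0,0],
    [0,0,0,0],
  ],
  grip=0.18,
)

```text
clock: 19.0
ee_pos: [431.9, -340.0, 185.4]
tcp_rot: [-180.0, -0.0, -175.7]
contact_force: [0.3, -0.7, 0.4]
gripper_width: 70.2
gripper_force: 0.0
```

Call:
arm_command(
  motion=[
    [0,0,38,0],
    [0,0,38,0],
    [0,0,38,0],
    [0,0,30,0],
    [0,0,15,0],
    [0,0,8,0],
    [0,0,0,0],
    [0,0,0,0],
  ],
)

```text
clock: 19.67
ee_pos: [432.1, -340.5, 19.0]
tcp_rot: [-180.0, 0.0, -175.6]
contact_force: [0.2, 0.6, 0.3]
gripper_width: 69.8
gripper_force: 0.0
```

Call:
arm_command(
  motion=[
    [0,0,0,0],
    [0,0,0,0],
    [0,0,0,0],
    [0,0,0,0],
    [0,0,0,0],
    [0,0,0,0],
    [0,0,0,0],
    [0,0,0,0],
  ],
  grip=1,
  grip_force=80,
)

```text
clock: 20.33
ee_pos: [432.4, -341.0, 20.1]
tcp_rot: [-179.9, 0.1, -175.6]
contact_force: [-2.0, 1.4, 14.9]
gripper_width: 52.6
gripper_force: 84.8
```

Call:
arm_command(
  motion=[
    [0,0,-15,0],
    [0,0,-35,0],
    [0,0,-35,0],
    [0,0,-35,0],
    [0,0,-10,0],
    [0,0,0,0],
    [0,0,0,0],
    [0,0,0,0],
    [0,0,0,0],
  ],
)

```text
clock: 21.08
ee_pos: [431.3, -340.0, 146.9]
tcp_rot: [179.9, -0.1, -175.6]
contact_force: [-0.0, -1.3, -4.3]
gripper_width: 52.6
gripper_force: 87.3
```

```bash
python3 m.py
```

```text
21.4333 F [-0.08 -0.01 -4.1 ] M tool xy [-0.003  0.017] perx [-0.026  0.045 -0.011  0.039  0.018  0.031  0.056 -0.018] [ 431.8 -340.3  148.1]
```

Call:
arm_command(
  motion=[
    [-35,0,0,0],
    [-35,0,0,0],
    [-35,0,0,0],
    [0,0,0,0],
    [0,0,0,0],
    [0,0,0,0],
  ],
)

```text
clock: 21.98
ee_pos: [536.0, -332.3, 148.0]
tcp_rot: [-180.0, -0.1, -175.6]
contact_force: [-0.7, -0.6, -4.0]
gripper_width: 52.5
gripper_force: 87.1
```

```bash
python3 m.py
```

```text
22.3333 F [ 0.05 -0.03 -4.05] M tool xy [ 0.01  -0.064] perx [-0.078 -0.023 -0.088 -0.097 -0.039 -0.061 -0.059 -0.07 ] [ 536.2 -332.6  148.5]
```

Call:
arm_command(
  motion=[
    [35,0,0,0],
    [35,0,0,0],
    [35,0,0,0],
    [0,0,0,0],
    [0,0,0,0],
    [0,0,0,0],
  ],
)

```text
clock: 22.88
ee_pos: [432.3, -340.5, 148.7]
tcp_rot: [-180.0, 0.1, -175.6]
contact_force: [0.5, 0.6, -4.5]
gripper_width: 52.0
gripper_force: 87.1
```

```bash
python3 m.py
```

```text
23.2333 F [-0.05  0.54 -4.31] M tool xy [-0.017  0.065] perx [0.04  0.01  0.132 0.047 0.108 0.083 0.045 0.059] [ 432.1 -340.2  148.3]
```

Tin C's moment swings from −0.064 to +0.065 N m, so it holds the ball. I carry it over the tray.

Call:
arm_command(
  motion=[
    [-15,4,-2,0],
    [-25,7,-2,0],
    [-27,8,-2,0],
    [-28,9,-2,0],
    [-28,9,-2,0],
    [-27,8,0,0],
    [-22,6,0,0],
    [-12,3,0,0],
    [-6,2,0,0],
    [0,0,0,0],
    [0,0,0,0],
    [0,0,0,0],
  ],
)

```text
clock: 24.28
ee_pos: [616.1, -270.8, 158.4]
tcp_rot: [-180.0, -0.0, -175.7]
contact_force: [-1.0, 0.1, -4.8]
gripper_width: 52.7
gripper_force: 87.2
```

```bash
python3 m.py; python3 - <<'E'
from h import *
T=[]
for c in("side","scene"):
    im=r.snapshot(c)[:,:,::-1].copy(); cal=r.get_calibration(c)
    for d in r.mark_of(c,"tray")[:1]: v,u=d["position"]; print(c,d["p"],np.round(ground(cal,u,v,0)))
    for d in r.mark_of(c,"tin_1")[:6]: v,u=d["position"]; print(round(d["p"],2),round(u),round(v),np.round(ground(cal,u,v,0)),np.round(ground(cal,u,v,128)))
    T.append(cv2.resize(im[110:310,190:430],(400,333)))
cv2.imwrite("pics/end.png",np.hstack(T))
E
```

```text
24.6333 F [-0.18 -0.12 -4.13] M tool xy [0.02  0.005] perx [ 0.028 -0.009 -0.004 -0.016  0.09   0.028 -0.057 -0.021] [ 616.8 -270.1  158.4]
side 0.83 [ 608. -288.    0.]
0.95 260 164 [447. 165.   0.] [437. -86. 128.]
0.94 267 221 [ 437. -198.    0.] [ 429. -377.  128.]
0.87 289 340 [ 443. -618.    0.] [ 434. -714.  128.]
0.77 270 189 [466. -20.   0.] [ 453. -234.  128.]
0.6 333 184 [675. -33.   0.] [ 620. -245.  128.]
0.8 346 240 [ 435. -188.    0.] [281.   5. 128.]
0.73 321 165 [ 922. -610.    0.] [ 641. -307.  128.]
0.62 231 292 [451. 157.  -0.] [292. 260. 128.]
0.61 430 198 [ 439. -618.    0.] [ 283. -313.  128.]
0.58 287 258 [474. -18.   0.] [309. 130. 128.]
```

View pics/end.png

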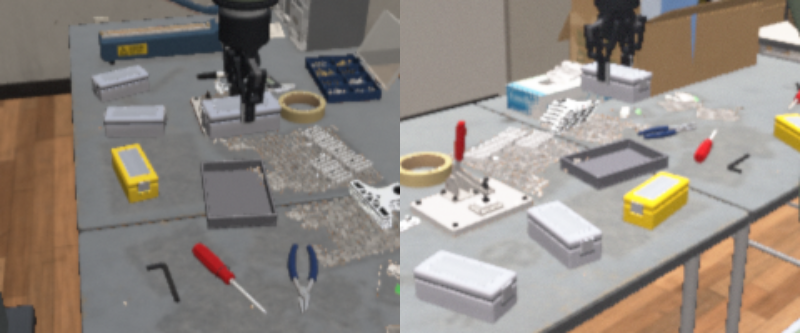

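```bash
python3 - <<'E'
from h import *
for c in("side","scene"):
    im=cv2.imread(f"pics/{c}0.png"); cal=r.get_calibration(c)
    for y in(-285,-270,-255):
        q=[proj(cal,(616+sx*55,y+sy*80,z)) for z in(0,22) for sx,sy in((-1,-1),(-1,1),(1,1),(1,-1))]
        if y==-270:
            cv2.polylines(im,[np.int32(np.round(q[4:]))],True,(0,0,255),1)
    u,v=map(int,proj(cal,(616,-270,10))); globals()[c]=cv2.resize(im[v-40:v+40,u-50:u+50],None,fx=4,fy=4)
cv2.imwrite("pics/tr.png",np.hstack([side,scene]))
E
```

```text
(no output)
```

View pics/tr.png

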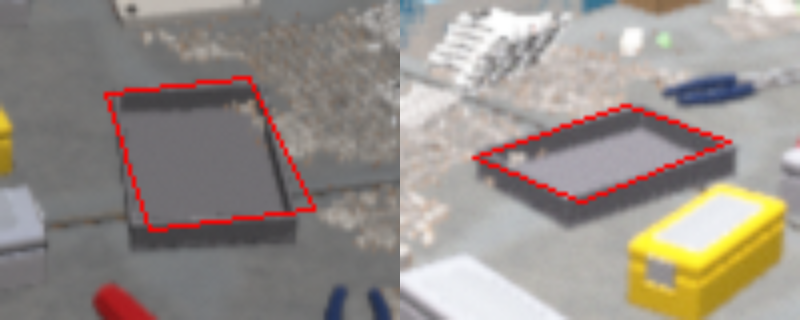

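The tray outline centred on (616,-270) matches both pictures; the tray is only turned slightly. I hand the job in.

```bash
python3 -c "
from cell import r
print(r.close_job())"
```

```text
the job is handed in; nothing more can be done
None
```

The rattling tin is the third one, which started at about (432, -342) mm. I handed the job in with it held level and still over the middle of the tray, its underside about 14 cm up, and both quiet tins back flat where they started; no verdict came back.

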